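Snap the parts box lid shut all round

ROBOT

A 7-joint arm with a two-finger parallel gripper is mounted at the origin on the work surface. World frame = base frame: x ahead of the robot, y to its left, z up, the work surface at z = 0. Lengths are in m, angles in rad, forces in N, time in s.
With the tool pointing down it reaches from about 0.4 to 0.85 m from the base axis. Payload 4.5 kg.
Tool frame: the origin (TCP) lies between the finger pads; the fingertips stand 19 mm ahead of it and the grasp point (between the pads) is the TCP; z points along the fingers, y is the direction in which the jaws open and shut (so a half turn about z gives the same grasp; the last joint's range is limited). The gripper opens to 88 mm and grips with 3 to 60 N. Pads are 18 mm wide; open, the fingers measure 123 mm over their backs; the gripper's body (75 mm by 187 mm) begins 45 mm behind the grasp point.
Start: joints at [1.352, 0.689, -0.195, 1.565, 0.157, 0.902, -0.215], TCP at [0.156, -0.605, 0.258] pointing down, gripper open.
Joint ranges: [-3.01, 3.01], [-0.46, 2.08], [-1.47, 1.51], [0.13, 2.56], [-1, 4.14], [0.04, 2.09], [-2.66, 2.66]. Speed limits (rad/s): [2.57, 2.57, 3.14, 3.14, 3.14, 3.14, 3.14].

INTERFACE

Orientations are given as a unit quaternion [x, y, z, w].
In Python, from plant import status, snapshot, finish_job, cut_out, tip_of gives the robot as it stands. The module is installed in compiled form; this text tells all that it offers.
- The arm moves only by the tool carry_out, never from a script. Its arguments are lists of equal length, an entry for each row: "linear": the shift along the world's x, y, z in m, a list of three; "roll": the turn about the world's z in rad. A call has 1 to 8 rows; each row is the pose to reach, as a shift and turn from the pose measured when the call began; what a row does not reach only later rows make up. A row lasts 1/12 s, in which the tool goes at most 41.7 mm and 7.16 degrees, less where a joint would pass 70% of its speed; a pose out of reach is approached as far as the arm can. A call with a gripper value outside its range is refused whole. "gripper" is the opening, from 0 (shut) to 1 (fully open), set as the call begins (left out, the last holds). The fingers move at their own pace and stop on an object; "grip_force" is the grip in N (left out, the last holds). Time passes only in rows, so rows that repeat a pose let the fingers close. It gives the time, the measured TCP pose, the force and the opening at its end, in the units of the state.
- status.get_state(): the state, without advancing time (a new reading comes with each control period).
- snapshot(name): name is "side" or "top"; returns a dict with "img" (480x640x3 uint8, red, green, blue), "range_z" (480x640 float32, m along the optical axis (not along the pixel's ray), 0 where there is no reading), "fx", "fy", "cx", "cy" (pixels), "world_from_camera" (4x4, takes a point from camera to world coordinates). Camera axes: x right, y down, z forward; pixel columns grow to the right and rows downward; lengths in m; the calibration is good to about 2 mm. A picture is of the moment at which its call begins.
- finish_job(): hands the job in, once; it reports no verdict.
Trained networks look in a picture, given as the dict that the camera call returned (one of the last four; its "shot" number tells which), for a name from the list of things; names that differ only in an ending like _2 or _b are one class to them, and where a whole thing is asked for, a point or a joint stands for the part that bears it (a point fixed in the world has none). Each returns a list of dicts, best first, with "confidence" (0 to 1); they miss things now and then, are a little off and sometimes report something else, mostly with a low value. They report only what shows in the picture. A call takes as long as a camera call. They do not tell look-alikes from the thing itself.
- cut_out(picture, query): "region" (480x640 bool, what is visible of it) and "pixel" ([column, row] in pixels, amid what is visible of it).
- tip_of(picture, query): "pixel" ([column, row] in pixels: a listed point, or the origin of a listed thing).
The state is a dict: "clock": time; "q": joint angles; "qd": joint speeds; "joint_torque": joint torques, N m; "tool_pos": TCP position; "eef_rot": TCP orientation; "contact_force": force on the tool from outside, world axes, zero at the start; "moment": the same for the moment, N m; "opening": opening from 0.0 (shut) to 1.0 (fully open).
Only numpy, scipy, OpenCV 4.12 (cv2) and the standard library are available. Lean on these libraries where they do the work, as an engineer would, in place of code of your own. Each camera call takes 0.05 s, during which the arm holds its last target.

TASK

The lid of the parts box is on but not yet snapped shut: press each of the four raised rim sections down with your fingertips until it snaps shut level with the corners, all the way round. Only press: do not lift, tip or shove the box, and leave the bottle, the jar and the screwdriver where they are.

Things in the scene. Friction and masses are not known exactly. Their poses are not given: they have to be found in the camera images.
- crate: Closed parts box of grey plastic with a white snap-fit lid, loose on the bench, 1.5 kg. Origin at the centre of its underside, z up; lid 134 mm along x and 184 mm along y. Heights above the bench: recessed middle panel of the lid 78 mm; the four fixed corners of the lid (28 mm squares) 84 mm; the four rim sections between the corners 92 mm while raised, 84 mm (level with the corners) once snapped shut.
- rim_near_top (a point): Centre of the top face of the rim section on the lid's long side that faces its -x: a flat white strip 125 mm long and 26 mm wide, axes as the box. The point goes down with the section: 92 mm above the bench raised, 84 mm shut.
- rim_near (a joint): How far that section is pushed down, m: 0 raised, 0.008 shut. It moves straight down 8 mm against a snap spring: it resists with up to about 9 N, most in the first 2 mm, gives way past half travel (4 mm), then snaps down by itself and stays; let go earlier, it springs back up. Press near its middle, with 12 to 25 N at the bottom.
- rim_far_top (a point): Centre of the top face of the rim section on the lid's long side that faces its +x: a flat white strip 125 mm long and 26 mm wide, axes as the box. The point goes down with the section: 92 mm above the bench raised, 84 mm shut.
- rim_far (a joint): How far that section is pushed down, m: 0 raised, 0.008 shut. It moves straight down 8 mm against a snap spring: it resists with up to about 9 N, most in the first 2 mm, gives way past half travel (4 mm), then snaps down by itself and stays; let go earlier, it springs back up. Press near its middle, with 12 to 25 N at the bottom.
- rim_left_top (a point): Centre of the top face of the rim section on the lid's short side that faces its +y: a flat white strip 75 mm long and 26 mm wide, axes as the box. The point goes down with the section: 92 mm above the bench raised, 84 mm shut.
- rim_left (a joint): How far that section is pushed down, m: 0 raised, 0.008 shut. It moves straight down 8 mm against a snap spring: it resists with up to about 9 N, most in the first 2 mm, gives way past half travel (4 mm), then snaps down by itself and stays; let go earlier, it springs back up. Press near its middle, with 12 to 25 N at the bottom.
- rim_right_top (a point): Centre of the top face of the rim section on the lid's short side that faces its -y: a flat white strip 75 mm long and 26 mm wide, axes as the box. The point goes down with the section: 92 mm above the bench raised, 84 mm shut.
- rim_right (a joint): How far that section is pushed down, m: 0 raised, 0.008 shut. It moves straight down 8 mm against a snap spring: it resists with up to about 9 N, most in the first 2 mm, gives way past half travel (4 mm), then snaps down by itself and stays; let go earlier, it springs back up. Press near its middle, with 12 to 25 N at the bottom.
- spray: White plastic bottle, 42 mm across, 130 mm tall, standing; origin at the centre of its underside. To be left alone.
- jar: Glass jar with a steel cap, 60 mm across, 75 mm tall, standing; origin at the centre of its underside. To be left alone.
- driver: Screwdriver, 170 mm long, lying on the bench along its own x. To be left alone.
Not all that is in view belongs to the job. Several things look just like the crate: the one meant starts farthest to the robot's right.

How it is judged:
At the end, for the whole second after the job is handed in: All four rim sections are snapped shut (each more than 6 of its 8 mm down); the box stands flat and still within 40 mm of where it was; bottle and jar upright, and they and the screwdriver within 30 mm of where they were (value of joint each of rim_near, rim_far, rim_left, rim_right above 0.006 m and distance of crate from where it was at the start of the episode below 0.04 m and angle between crate's own z axis and vertical below 0.05 rad and linear speed of crate below 0.02 m/s and distance of each of spray, jar, driver from where it was at the start of the episode below 0.03 m and angle between each of spray, jar's own z axis and vertical below 0.2 rad); the robot touches nothing.
It fails at once if the box is lifted more than 15 mm (height (world z) of crate above 0.015 m).
It fails at once if the box is tipped by more than about 11 degrees (angle between crate's own z axis and vertical above 0.2 rad).
It fails at once if the box is shoved more than 40 mm (distance of crate from where it was at the start of the episode above 0.04 m).
It fails at once if the bottle, jar or screwdriver is moved more than 30 mm or lifted (distance of any of spray, jar, driver from where it was at the start of the episode above 0.03 m).
It fails at once if the bottle or jar is knocked over (angle between any of spray, jar's own z axis and vertical above 0.4 rad).
It also fails if it takes over 48 s, if anything falls off the work surface, if the arm or the gripper's body presses on something with over 40 N, if the wrist force passes 120 N, or if a joint passes its speed limit or range.

## Working session

There is one attempt and no reset: what is moved stays moved. The work goes in short steps, Python scripts to look and compute and a tool call to move; the robot and the scene stay as the last step left them, time stands still between calls to the robot, and variables do not carry over. Pictures are saved under pics/ and viewed, and the job is handed in when it is done.

Besides the shell and the picture viewer there is one more tool, called after "Emit:" by a JSON object that holds its "fn" and its "kwargs". carry_out: Moves the arm, as the interface text tells. Its arguments: {"type":"object","properties":{"linear":{"type":"array"},"roll":{"type":"array"},"gripper":{"type":"number"},"grip_force":{"type":"number"}},"required":["linear","roll"]}

```bash
mkdir -p pics
cat > h.py <<'E'
import numpy as np, cv2
from plant import status, snapshot, finish_job, cut_out, tip_of
def save(im,n): cv2.imwrite('pics/'+n,cv2.cvtColor(im,cv2.COLOR_RGB2BGR))
def cloud(s):
    v,u=np.mgrid[:480,:640]; z=s['range_z']
    p=np.stack([(u-s['cx'])/s['fx']*z,(v-s['cy'])/s['fy']*z,z,np.ones_like(z)],-1)
    w=(p@np.array(s['world_from_camera']).T)[...,:3]; w[z==0]=np.nan
    return w
E
python3 - <<'E'
from h import *
print(status.get_state())
for n in['top','side']:
    s=snapshot(n); save(s['img'],n+'0.png'); w=cloud(s)
    np.savez(n+'0.npz',w=w,img=s['img'])
    for q in['crate','spray','jar','driver']:
        for r in cut_out(s,q): 
            u,v=map(int,r['pixel']); print(n,q,round(r['confidence'],2),u,v,w[v,u].round(3),r['region'].sum())
    for q in['rim_near_top','rim_far_top','rim_left_top','rim_right_top']:
        for r in tip_of(s,q):
            u,v=map(int,r['pixel']); print(n,q,round(r['confidence'],2),u,v,w[v,u].round(3))
E
```

```text
{'clock': 0.0, 'q': array([ 1.35178134,  0.68996925, -0.19450595,  1.56632045,  0.15733192,
        0.90247984, -0.21511305]), 'qd': array([ 0.00134154,  0.00154285,  0.00122907,  0.00057328,  0.00054186,
       -0.0009402 , -0.00132107]), 'joint_torque': array([-4.48453477e-05, -5.27562010e+01, -1.26694847e+00, -1.53429991e+01,
       -5.26984571e-02,  6.67474349e-03,  1.88295526e-04]), 'tool_pos': array([ 0.15613113, -0.60458662,  0.25692527]), 'eef_rot': array([ 9.92015639e-01,  1.26111768e-01, -1.89945588e-04, -8.70931668e-04]), 'contact_force': array([ 0.32459939,  0.04184765, -0.01834745]), 'moment': array([ 0.01092179,  0.02919174, -0.05072772]), 'opening': 1.0004531762053293}
top crate 0.97 214 305 [0.441 0.228 0.078] 8933
top crate 0.8 290 162 [0.693 0.102 0.077] 8163
top crate 0.65 144 139 [0.732 0.359 0.079] 8983
top crate 0.56 429 245 [ 0.546 -0.141  0.075] 8528
top spray 0.69 317 293 [0.458 0.056 0.127] 525
top jar 0.9 542 182 [ 0.661 -0.35   0.072] 1300
top driver 0.71 458 329 [ 0.401 -0.202  0.02 ] 775
top rim_near_top 0.89 257 164 [0.684 0.159 0.093]
top rim_near_top 
[... 1376 characters left out ...]
76 148 284 [0.71  0.312 0.092]
side rim_near_top 0.63 330 340 [0.403 0.264 0.093]
side rim_far_top 0.96 69 300 [0.78  0.404 0.092]
side rim_far_top 0.88 263 213 [0.693 0.045 0.091]
side rim_far_top 0.81 354 190 [ 0.595 -0.123  0.091]
side rim_far_top 0.67 314 291 [0.482 0.186 0.092]
side rim_left_top 0.9 115 322 [0.683 0.399 0.091]
side rim_left_top 0.87 384 213 [ 0.501 -0.074  0.093]
side rim_left_top 0.76 266 321 [0.502 0.279 0.091]
side rim_left_top 0.69 214 215 [0.766 0.1   0.091]
side rim_right_top 0.92 109 262 [0.809 0.306 0.091]
side rim_right_top 0.74 377 169 [ 0.657 -0.335  0.031]
side rim_right_top 0.71 372 309 [0.386 0.176 0.093]
side rim_right_top 0.62 280 239 [0.611 0.101 0.094]
```

Run:
```python
from h import *
d=np.load('top0.npz'); im=d['img']; w=d['w']
c=cv2.resize(im[170:350,340:580],None,fx=3,fy=3,interpolation=cv2.INTER_CUBIC); save(c,'crop.png')
m=(w[...,2]>.068)&(w[...,2]<.1)&(abs(w[...,0]-.55)<.13)&(abs(w[...,1]+.145)<.16)
n,l,st,ce=cv2.connectedComponentsWithStats(m.astype(np.uint8))
for i in range(1,n):
    if st[i,4]<500: continue
    p=w[l==i]; print(st[i], cv2.minAreaRect(p[:,:2].astype(np.float32)))
    r=p[p[:,2]>.0885]; print(len(r), cv2.minAreaRect(r[:,:2].astype(np.float32)))
    mm=((l==i)&(w[...,2]>.0885)).astype(np.uint8)
    k,ll,ss,_=cv2.connectedComponentsWithStats(mm)
    for j in range(1,k):
        if ss[j,4]>60: q=w[ll==j]; print(ss[j,4],q.mean(0).round(4),cv2.minAreaRect(q[:,:2].astype(np.float32)))
```

```text
[ 367  184  130  119 8168] ((0.5500206351280212, -0.14576280117034912), (0.1342504620552063, 0.1859019696712494), 31.929960250854492)
3229 ((0.5499124526977539, -0.14564374089241028), (0.13421286642551422, 0.18524035811424255), 31.882970809936523)
980 [ 0.5957 -0.1169  0.0912] ((0.5956746935844421, -0.11692096292972565), (0.02615496888756752, 0.12483512610197067), 31.882970809936523)
592 [ 0.5911 -0.2125  0.0914] ((0.5916274189949036, -0.212651789188385), (0.07488886266946793, 0.027234241366386414), 32.03062057495117)
1039 [ 0.5036 -0.1734  0.0914] ((0.5037581324577332, -0.17373070120811462), (0.026149455457925797, 0.12539750337600708), 31.91015625)
618 [ 0.5078 -0.0779  0.0915] ((0.5080001354217529, -0.07817471027374268), (0.07471172511577606, 0.026505939662456512), 32.08159637451172)
```

View pics/top0.png

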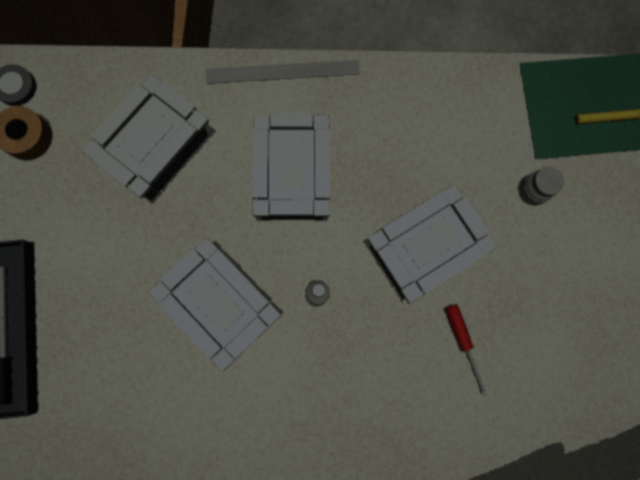

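View pics/side0.png

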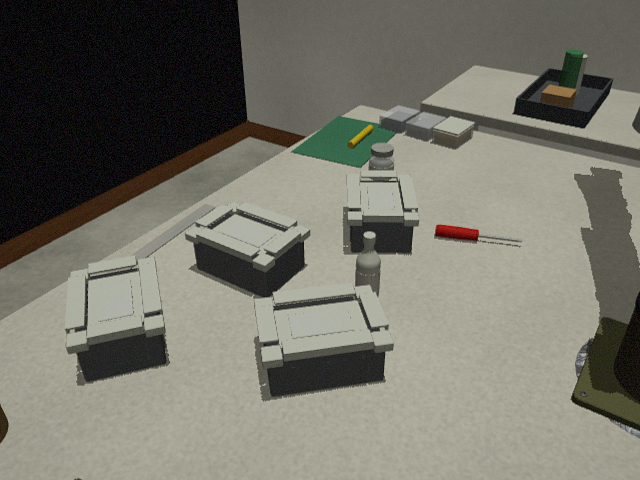

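View pics/crop.png

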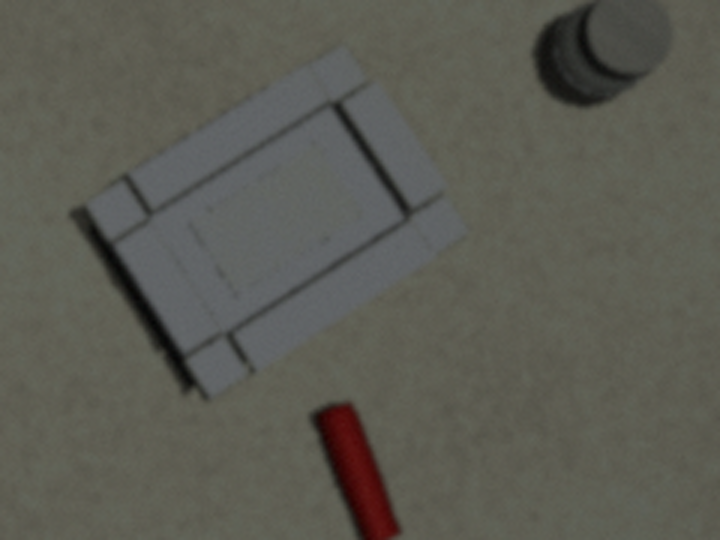

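The look-alike crates in the top image are at (214,305), (290,162), (144,139) and (429,245). The one at (429,245) has y=-0.146, so it is farthest right. The crop shows the white lid with its screwdriver and jar neighbours. The lid measures 134x185 mm at yaw 31.9°, and the rim tops are at about 91.5 mm, which fits the description. I'll close the jaws and go above rim_near at (0.504,-0.174).

Emit:
{"fn": "carry_out", "kwargs": {"linear": [[0.03,0.037,0],[0.055,0.069,0],[0.08,0.1,0],[0.105,0.13,0],[0.13,0.16,0],[0.155,0.19,0],[0.18,0.22,0],[0.2,0.25,0]], "roll": [0.05,0.1,0.15,0.2,0.25,0.304,0.304,0.304], "gripper": 0, "grip_force": 20}}

```text
clock: 1.57
tool_pos: [0.3584, -0.3535, 0.2581]
eef_rot: [0.961, 0.275, 0.001, 0.0]
contact_force: [1.3, -1.1, 0.1]
opening: 0.419
```

Emit:
{"fn": "carry_out", "kwargs": {"linear": [[0.025,0.03,-0.01],[0.05,0.06,-0.025],[0.075,0.09,-0.04],[0.1,0.12,-0.06],[0.125,0.15,-0.08],[0.146,0.18,-0.1],[0.146,0.18,-0.118],[0.146,0.18,-0.118]], "roll": [0,0,0,0,0,0,0,0]}}

```text
clock: 2.23
tool_pos: [0.5046, -0.1693, 0.1371]
eef_rot: [0.96, 0.279, -0.001, -0.002]
contact_force: [0.3, -0.2, 0.5]
opening: 0.008
```

Run:
```python
from h import *
s=snapshot('side'); save(cv2.resize(s['img'][80:300,280:520],None,fx=2.5,fy=2.5),'s1.png')
st=status.get_state(); print(st['tool_pos'],st['eef_rot'],st['contact_force'],st['opening'])
```

```text
[ 0.50361083 -0.17220751  0.13869599] [ 9.60966866e-01  2.76661511e-01 -9.20025259e-04 -4.95054476e-04] [-0.5577076  -0.16380366  0.15241349] 0.007399950145308756
```

View pics/s1.png

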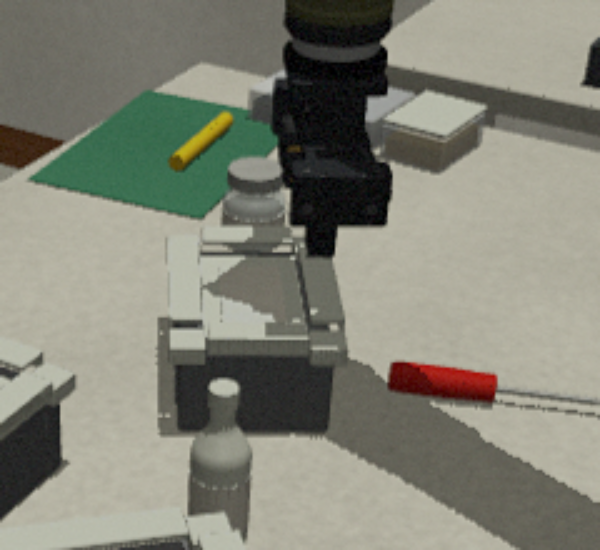

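The shut fingers stand over the near (-x) rim section at about crop (320,250), aligned along it and clear of the bottle, jar and driver. Next I'll descend.

Emit:
{"fn": "carry_out", "kwargs": {"linear": [[0,-0.001,-0.01],[0.0005,-0.001,-0.02],[0.0005,-0.001,-0.026],[0.0005,-0.001,-0.029],[0.0005,-0.001,-0.031],[0.0005,-0.001,-0.033],[0.0005,-0.001,-0.033]], "roll": [0,0,0,0,0,0,0]}}

```text
clock: 2.87
tool_pos: [0.504, -0.1732, 0.1055]
eef_rot: [0.961, 0.277, -0.001, -0.001]
contact_force: [-0.7, -0.4, 0.3]
opening: 0.004
```

Emit:
{"fn": "carry_out", "kwargs": {"linear": [[0,-0.001,-0.001],[0,-0.001,-0.002],[0,-0.001,-0.003],[0,-0.001,-0.003],[0,-0.001,-0.003]], "roll": [0,0,0,0,0]}}

```text
clock: 3.28
tool_pos: [0.5042, -0.1743, 0.1034]
eef_rot: [0.961, 0.277, -0.001, -0.0]
contact_force: [-0.7, -0.1, 8.9]
opening: 0.007
```

Emit:
{"fn": "carry_out", "kwargs": {"linear": [[0,0,-0.001],[0,0,-0.0015],[0,0,-0.002],[0,0,-0.002]], "roll": [0,0,0,0]}}

```text
clock: 3.62
tool_pos: [0.5042, -0.1742, 0.1033]
eef_rot: [0.961, 0.277, -0.0, 0.0]
contact_force: [-4.1, 0.9, 19.5]
opening: 0.006
```

That gave 19.5 N at the bottom, tips at 84 mm, so near is shut. On to far.

Emit:
{"fn": "carry_out", "kwargs": {"linear": [[0,0,0.017],[0,0,0.034],[0.031,0.019,0.034],[0.061,0.038,0.034],[0.0915,0.057,0.034],[0.0915,0.057,0.03],[0.0915,0.057,0.02],[0.0915,0.057,0.02]], "roll": [0,0,0,0,0,0,0,0]}}

```text
clock: 4.28
tool_pos: [0.5938, -0.1174, 0.1213]
eef_rot: [0.961, 0.277, -0.002, -0.0]
contact_force: [-0.6, -0.4, -0.7]
opening: 0.008
```

Run:
```python
from h import *
s=snapshot('side'); save(cv2.resize(s['img'][80:300,280:520],None,fx=2.5,fy=2.5),'s2.png')
st=status.get_state(); print(st['tool_pos'],st['eef_rot'],st['contact_force'],st['opening'])
```

```text
[ 0.59344272 -0.11815582  0.1218099 ] [ 9.61112751e-01  2.76144492e-01 -2.54009015e-03 -2.15865405e-04] [ 0.1166291  -0.52540727 -0.70073663] 0.00020968656444571808
```

View pics/s2.png

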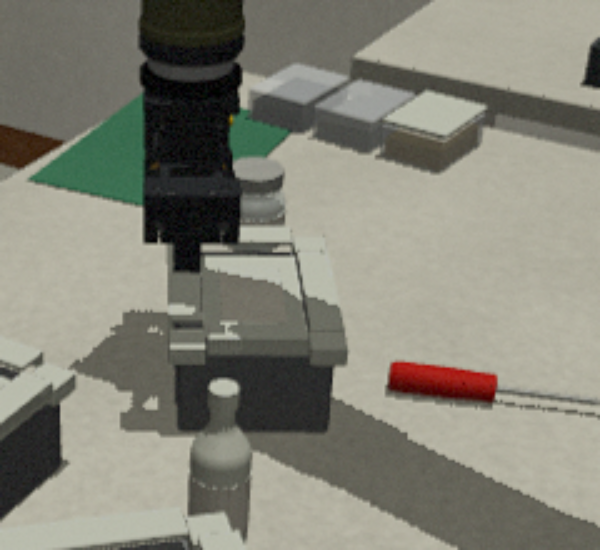

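The near section is now flush with its corner (crop 325,340), and the fingers are over the far section at (187,255). I'll press it.

Emit:
{"fn": "carry_out", "kwargs": {"linear": [[0.001,0.0005,-0.007],[0.002,0.001,-0.01],[0.002,0.001,-0.0125],[0.002,0.001,-0.015],[0.002,0.001,-0.017],[0.002,0.001,-0.0185],[0.002,0.001,-0.02],[0.002,0.001,-0.02]], "roll": [0,0,0,0,0,0,0,0]}}

```text
clock: 5.0
tool_pos: [0.5958, -0.117, 0.1034]
eef_rot: [0.961, 0.276, -0.002, -0.0]
contact_force: [-3.7, 0.2, 12.9]
opening: 0.005
```

Emit:
{"fn": "carry_out", "kwargs": {"linear": [[0,0,-0.0007],[0,0,-0.0015],[0,0,-0.0015]], "roll": [0,0,0]}}

```text
clock: 5.25
tool_pos: [0.5962, -0.1168, 0.1034]
eef_rot: [0.961, 0.276, -0.001, 0.0]
contact_force: [-2.8, 1.1, 12.8]
opening: 0.006
```

Emit:
{"fn": "carry_out", "kwargs": {"linear": [[0,0,0.017],[0,0,0.04],[-0.001,-0.032,0.045],[-0.003,-0.064,0.045],[-0.0045,-0.096,0.045],[-0.0045,-0.096,0.045],[-0.0045,-0.096,0.045]], "roll": [0,0,-0.12,-0.24,-0.36,-0.48,-0.6]}}

```text
clock: 5.83
tool_pos: [0.5912, -0.2164, 0.1483]
eef_rot: [1.0, -0.026, -0.001, 0.001]
contact_force: [0.2, 1.8, 1.0]
opening: 0.005
```

Run:
```python
from h import *
st=status.get_state(); print(st['q'],st['tool_pos'],st['eef_rot'],np.degrees(2*np.arctan2(st['eef_rot'][1],st['eef_rot'][0])))
```

```text
[ 0.28024232  0.83033204 -0.00649605  1.64696277  0.01092535  0.666122
 -1.3547072 ] [ 0.59123963 -0.21639106  0.14832836] [ 9.99671839e-01 -2.55824460e-02 -1.10673585e-03  7.26570308e-04] -2.931854798640732
```

Emit:
{"fn": "carry_out", "kwargs": {"linear": [[0,0.003,0],[0,0.003,0],[0,0.003,0],[0,0.003,0],[0,0.003,0],[0,0.003,0],[0,0.003,0],[0,0.003,0]], "roll": [0.12,0.24,0.36,0.48,0.6,0.72,0.84,0.96]}}

```text
clock: 6.5
tool_pos: [0.5915, -0.2132, 0.1481]
eef_rot: [0.897, 0.442, -0.0, 0.001]
contact_force: [-0.0, 0.1, -0.6]
opening: 0.002
```

Emit:
{"fn": "carry_out", "kwargs": {"linear": [[0,0,0],[0,0,0],[0,0,0],[0,0,0],[0,0,0],[0,0,0],[0,0,0],[0,0,0]], "roll": [0.12,0.24,0.36,0.48,0.6,0.72,0.84,0.96]}}

```text
clock: 7.17
tool_pos: [0.5918, -0.213, 0.1479]
eef_rot: [0.589, 0.808, 0.001, 0.001]
contact_force: [0.7, 0.7, 0.0]
opening: 0.006
```

Run:
```python
from h import *
st=status.get_state(); print(st['q'],st['tool_pos'],st['eef_rot'],np.degrees(2*np.arctan2(st['eef_rot'][1],st['eef_rot'][0])))
```

```text
[ 0.56017268  0.87654681 -0.53647377  1.63687722  0.58535021  0.79085029
  0.07179756] [ 0.591843   -0.21302603  0.14791093] [5.89411858e-01 8.07831405e-01 6.10522155e-04 1.30794160e-03] 107.76934701692498
```

Another 14° (0.246 rad), then down close.

Emit:
{"fn": "carry_out", "kwargs": {"linear": [[0,0,-0.01],[0,0,-0.02],[0,0,-0.026],[0,0,-0.026],[0,0,-0.026]], "roll": [0.12,0.246,0.246,0.246,0.246]}}

```text
clock: 7.58
tool_pos: [0.5918, -0.2129, 0.1216]
eef_rot: [0.487, 0.873, 0.001, 0.001]
contact_force: [-0.2, -0.1, 0.4]
opening: 0.008
```

Run:
```python
from h import *
s=snapshot('side'); save(cv2.resize(s['img'][80:300,280:520],None,fx=2.5,fy=2.5),'s3.png')
st=status.get_state(); print(st['tool_pos'],np.degrees(2*np.arctan2(st['eef_rot'][1],st['eef_rot'][0])),st['contact_force'])
```

```text
[ 0.59214036 -0.21289218  0.12209496] 121.72970033439542 [ 0.23128243 -0.72836898  0.22557297]
```

View pics/s3.png

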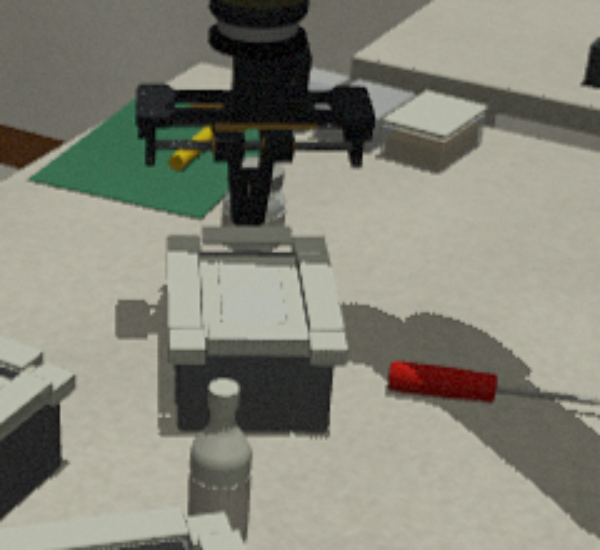

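Near and far now lie level with the corners. The fingers are over the right section (crop 250,225), and its strip is still raised. I'll press it.

Emit:
{"fn": "carry_out", "kwargs": {"linear": [[0,0,-0.007],[0,0,-0.01],[0,0,-0.0125],[0,0,-0.015],[0,0,-0.017],[0,0,-0.0185],[0,0,-0.0205],[0,0,-0.0205]], "roll": [0,0,0,0,0,0,0,0]}}

```text
clock: 8.3
tool_pos: [0.592, -0.2129, 0.1034]
eef_rot: [0.487, 0.873, 0.0, 0.002]
contact_force: [-6.0, 0.5, 14.2]
opening: 0.01
```

Emit:
{"fn": "carry_out", "kwargs": {"linear": [[0,0,-0.001],[0,0,-0.001]], "roll": [0,0]}}

```text
clock: 8.47
tool_pos: [0.592, -0.2128, 0.1035]
eef_rot: [0.487, 0.873, 0.0, 0.002]
contact_force: [-2.8, 0.4, 8.8]
opening: 0.005
```

Emit:
{"fn": "carry_out", "kwargs": {"linear": [[0,0,0.017],[0,0,0.034],[-0.017,0.027,0.036],[-0.034,0.054,0.036],[-0.05,0.08,0.036],[-0.067,0.107,0.036],[-0.084,0.134,0.036],[-0.084,0.134,0.036]], "roll": [0,0,0,0,0,0,0,0]}}

```text
clock: 9.13
tool_pos: [0.5048, -0.0723, 0.1399]
eef_rot: [0.483, 0.876, 0.001, -0.0]
contact_force: [-0.5, 1.1, 0.4]
opening: 0.006
```

Run:
```python
from h import *
s=snapshot('side'); save(cv2.resize(s['img'][80:300,280:520],None,fx=2.5,fy=2.5),'s4.png')
st=status.get_state(); print(st['tool_pos'],np.degrees(2*np.arctan2(st['eef_rot'][1],st['eef_rot'][0])),st['contact_force'])
```

```text
[ 0.50661854 -0.07552291  0.13981252] 122.06721981182314 [ 0.23040785 -0.34995904 -0.24086809]
```

View pics/s4.png

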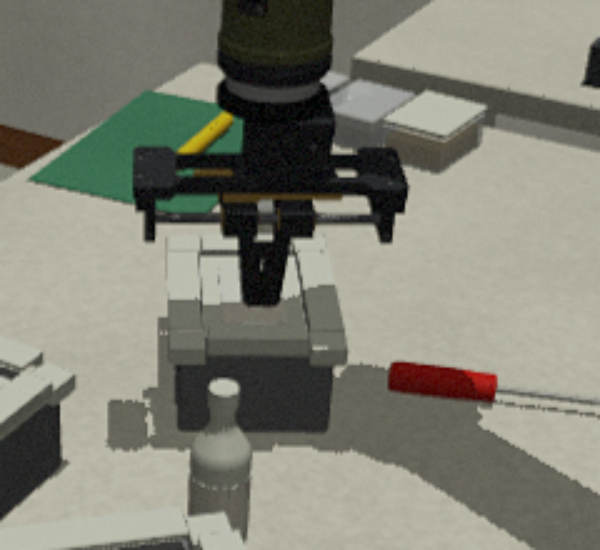

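The fingers are over the left section (crop 262,300). I'll go down, correcting by about 3 mm in y.

Emit:
{"fn": "carry_out", "kwargs": {"linear": [[0.001,-0.003,-0.01],[0.001,-0.003,-0.02],[0.001,-0.003,-0.027],[0.001,-0.003,-0.03],[0.001,-0.003,-0.033],[0.001,-0.003,-0.036],[0.001,-0.003,-0.0385],[0.001,-0.003,-0.0385]], "roll": [0,0,0,0,0,0,0,0]}}

```text
clock: 9.85
tool_pos: [0.5076, -0.0789, 0.1033]
eef_rot: [0.484, 0.875, -0.0, 0.002]
contact_force: [-4.8, -1.1, 23.0]
opening: 0.004
```

Emit:
{"fn": "carry_out", "kwargs": {"linear": [[0,0,-0.001],[0,0,-0.0015],[0,0,-0.0015]], "roll": [0,0,0]}}

```text
clock: 10.1
tool_pos: [0.5076, -0.0789, 0.1033]
eef_rot: [0.484, 0.875, -0.0, 0.003]
contact_force: [-3.8, 0.8, 18.5]
opening: 0.005
```

Now straight up, then aside toward the right to clear the view.

Emit:
{"fn": "carry_out", "kwargs": {"linear": [[0,0,0.03],[0,0,0.06],[0,0,0.1],[0,0,0.14],[-0.01,-0.04,0.15],[-0.02,-0.08,0.15],[-0.04,-0.11,0.15],[-0.06,-0.15,0.15]], "roll": [0,0,0,0,0,0,0,0]}}

```text
clock: 10.77
tool_pos: [0.4483, -0.2269, 0.2537]
eef_rot: [0.484, 0.875, -0.0, 0.003]
contact_force: [1.3, 0.1, -0.4]
opening: 0.005
```

Emit:
{"fn": "carry_out", "kwargs": {"linear": [[-0.02,-0.03,0],[-0.04,-0.06,0],[-0.06,-0.09,0],[-0.08,-0.12,0],[-0.1,-0.15,0],[-0.12,-0.18,0],[-0.14,-0.21,0],[-0.14,-0.21,0]], "roll": [0,0,0,0,0,0,0,0]}}

```text
clock: 11.43
tool_pos: [0.3017, -0.4439, 0.2523]
eef_rot: [0.49, 0.872, -0.003, 0.002]
contact_force: [0.2, -0.9, 0.2]
opening: 0.006
```

Run:
```python
from h import *
ex=np.array([.849,.528]);ey=np.array([-.528,.849]);c=np.array([.55,-.1457])
for n in['top','side']:
    s=snapshot(n); save(s['img'] if n=='top' else cv2.resize(s['img'][80:300,280:520],None,fx=2.5,fy=2.5),n+'5.png'); w=cloud(s)
    if n=='top':
        m=(w[...,2]>.072)&(w[...,2]<.1)&(abs(w[...,0]-.55)<.13)&(abs(w[...,1]+.145)<.14)
        print(cv2.minAreaRect(w[m][:,:2].astype(np.float32)))
    d=w[...,:2]-c; a=d@ex;b=d@ey
    for k,(x,y,hx,hy) in dict(near=(-.054,0,.008,.045),far=(.054,0,.008,.045),left=(0,.079,.025,.008),right=(0,-.079,.025,.008),c1=(-.053,-.078,.008,.008),c2=(.053,.078,.008,.008),c3=(.053,-.078,.008,.008),c4=(-.053,.078,.008,.008)).items():
        mm=(abs(a-x)<hx)&(abs(b-y)<hy)&(w[...,2]>.06)&(w[...,2]<.11)
        print(n,k,mm.sum(),np.median(w[mm][:,2]).round(4) if mm.any() else None)
    for q in['spray','jar','driver']:
        for r in cut_out(s,q):
            u,v=map(int,r['pixel']); print(n,q,round(r['confidence'],2),u,v,w[v,u].round(3))
st=status.get_state(); print(st['tool_pos'],st['contact_force'],st['clock'])
```

```text
((0.5501087307929993, -0.14592716097831726), (0.1340843290090561, 0.18579913675785065), 31.922420501708984)
top near 478 0.0831
top far 456 0.083
top left 266 0.0832
top right 249 0.0832
top c1 80 0.0831
top c2 81 0.0835
top c3 80 0.0831
top c4 85 0.0831
top spray 0.74 319 290 [0.463 0.053 0.133]
top jar 0.79 539 185 [ 0.655 -0.343  0.076]
top driver 0.82 461 334 [ 0.392 -0.206  0.025]
top driver 0.54 391 263 [ 0.513 -0.073  0.08 ]
side near 179 0.0842
side far 174 0.0839
side left 166 0.0835
side right 98 0.0837
side c1 26 0.0841
side c2 45 0.0837
side c3 27 0.0842
side c4 41 0.0841
side spray 0.71 368 266 [0.452 0.071 0.081]
side driver 0.64 460 232 [ 0.391 -0.193  0.025]
[ 0.30939418 -0.43574871  0.25385352] [ 0.23267953 -0.51849925  0.20569722] 11.8333
```

View pics/top5.png

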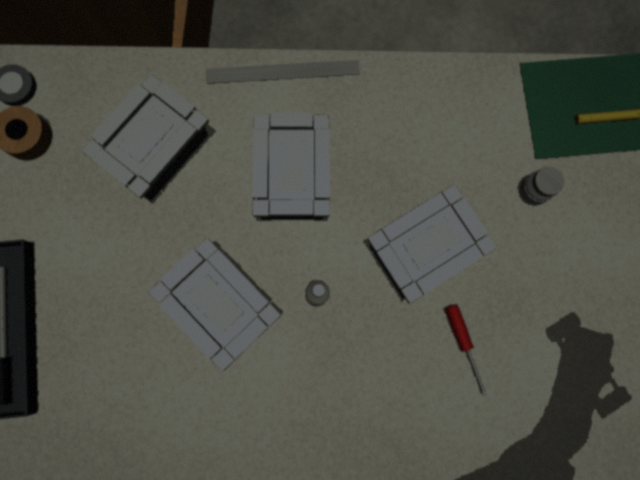

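View pics/side5.png

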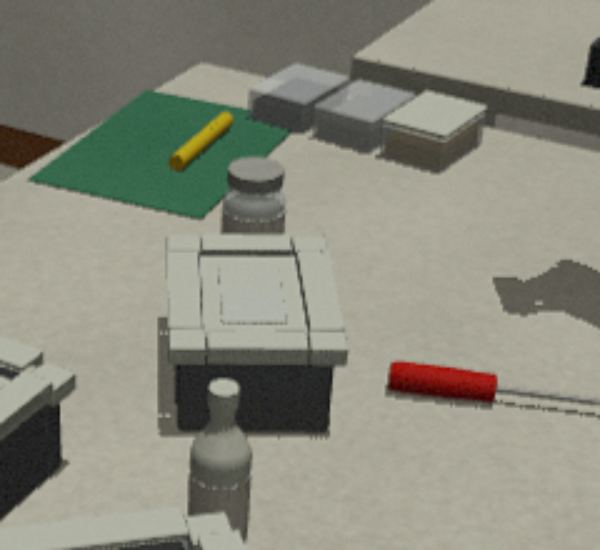

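Both views show all four sections level with the corners at 83–84 mm. The box (top image, 429,245) has not moved, and the bottle (317,292), jar (542,184) and driver (460,330) are in place.

```bash
python3 -c "
from plant import finish_job; print(finish_job())"
```

```text
the job is handed in; nothing more can be done
None
```

All four rim sections of the rightmost box are pressed shut, and the job was handed in at about 12 s of the 48 s allowed. I pressed near, far, right and left in turn with the closed fingertips.

- **Rim heights:** in both cameras, all four sections and the corners read 83–84 mm; the sections were at about 91.5 mm before.
- **Press force:** the highest bottom-of-press readings were about 19.5 N (near), 13 N (far), 14 N (right) and 23 N (left). On the right section the second reading fell to 8.8 N, below the 12 N you asked for, but the section stayed down.
- **Box and neighbours:** the box's measured centre and angle changed by less than 1 mm and 0.1°. The bottle, jar and screwdriver look unmoved, with detections within about 1 cm of where they started, which is within the detector's scatter. The side camera's last search missed the jar, but the top camera and the picture both show it standing.
- **Robot:** the arm was raised clear of everything when I handed in.

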